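# Pack two wedge boxes head to tail in a vanity tier

## Robot

A 7-joint arm with a two-finger parallel gripper is mounted at the origin on the work surface. World frame = base frame: x ahead of the robot, y to its left, z up, the work surface at z = 0. Lengths are in mm, angles in rad, forces in N, time in s.
With the tool pointing down it reaches from about 425 to 875 mm from the base axis. Payload 8.4 kg.
Tool frame: the origin (TCP) lies midway between the tips of the shut fingers; the grasp point (between the pads) lies 19 mm behind it; z points along the fingers, x is the direction in which the jaws open and shut, and the axes are right-handed (so a half turn about z gives the same grasp; the last joint's range is limited). The gripper opens to 87 mm and grips with 3 to 60 N. Pads are 19 mm wide; open, the fingers measure 117 mm over their backs; the gripper's body (75 mm by 190 mm) begins 51 mm behind the grasp point.
Start: joints at [-1.394, 0.333, 0.04, 1.465, -0.013, 1.343, -0.059], TCP at [177.008, 625.405, 222.546] pointing down, gripper open.
Joint ranges: [-2.58, 2.58], [-0.38, 2.09], [-1.3, 1.39], [0.25, 2.4], [-1.5, 4.64], [0.08, 2.09], [-2.65, 2.65]. Speed limits (rad/s): [2.22, 2.22, 2.79, 2.79, 3.14, 3.14, 3.14].

## Interface

Orientations are given as [roll, pitch, yaw] about the fixed x, y, z axes, in that order (R = Rz(yaw) Ry(pitch) Rx(roll)).
In Python, from station import robot, command_gripper, inverse_kinematics, get_state, read_camera, camera_model, job gives the robot as it stands. Calls block until the motion is done:
- robot.movep(position, orientation): joint-space move of the TCP to a pose.
- robot.move_linear(position, rotation=None, velocity=150, stop_force=None): straight line of the TCP; rotation=None keeps the orientation; velocity is the mean speed in mm/s. With stop_force (N) it stops when the force on the tool has changed by that much, and returns True; else False.
- robot.move_joints(angles): joint-space move.
- command_gripper(opening): finger opening in mm; the grip force is fixed at half the most; returns when the fingers have stopped.
- robot.pause(seconds).
- inverse_kinematics(position, orientation): joint angles nearest the present ones, or None.
- get_state(): the state.
- read_camera(name): name is "scene" or "top" or "wrist"; returns the picture (420x560x3 uint8, red, green, blue); there is no depth.
- camera_model(name): a dict with "mtx" (3x3 intrinsics, pixels), "origin" and "orientation" of the camera in the world. Camera axes: x right, y down, z forward; pixel columns grow to the right and rows downward; lengths in mm; the calibration is good to about 2 mm. A picture is of the moment at which its call begins: read the wrist's pose just before it. camera_model takes no time and is no camera call; for the wrist camera it gives the pose at the moment of the call.
A pose or a line that the arm cannot do raises robot.Unreachable and nothing moves.
- job.sign_off(): hands the job in, once; it reports no verdict.
The state is a dict: "time_s": time; "joint_positions": joint angles; "joint_velocities": joint speeds; "tau": joint torques, N m; "tcp_pos": TCP position; "tool_rot": TCP orientation; "wrist_force": force on the tool from outside, world axes, zero at the start; "wrist_torque": the same for the moment, N m; "gripper_width": finger opening in mm.
Only numpy, scipy, OpenCV 4.12 (cv2) and the standard library are available. Lean on these libraries where they do the work, as an engineer would, in place of code of your own. Each camera call takes 0.05 s, during which the arm holds its last target. There are 200 camera calls.

## Task

Pack the coral and the cream wedge-shaped boxes side by side in the empty pale blue tier, head to tail: the thick end of one beside the thin end of the other, each with its straight long side along one of the tier's long walls, both sitting flat on its floor. Do not tip the boxes over or knock over the green travel bottle.

Things in the scene. Friction and masses are not known exactly. Their poses are not given: they have to be found in the camera images.
- tier_floor (a point): centre of the inner floor of the empty pale blue tier, a low open tray fixed to the ledge. Inner floor 166 mm along x by 130 mm along y, 6 mm above the ledge; walls 6 mm thick, rising 13 mm above the inner floor. Its long walls run along x, at y +65 and -65 mm. z up. Two wedge boxes, head to tail, take 130 by 98 mm.
- coral_grip (a point): coral wedge-shaped box, 130 mm long, 30 high, 0.14 kg. This point: pinch point on the upright wooden fin on its lid, 54 mm above the underside; fin 14 (x) by 34 (y) mm, 30 to 64 mm above the underside. x points to the thick end (78 mm wide, at x +52 mm; thin end 20 mm wide, at x -78). Straight side at y -27 mm; slanting side from y +51 (thick end) to -7 (thin). z up.
- cream_grip (a point): cream wedge-shaped box, 130 mm long, 30 high, 0.14 kg. This point: pinch point on the upright wooden fin on its lid, 54 mm above the underside; fin 14 (x) by 34 (y) mm, 30 to 64 mm above the underside. x points to the thick end (78 mm wide, at x +52 mm; thin end 20 mm wide, at x -78). Straight side at y -27 mm; slanting side from y +51 (thick end) to -7 (thin). z up.
- bottle: green closed travel bottle with a white cap, a bystander standing on the ledge, 40 mm across and 100 mm high; origin at the centre of its underside, z up along the bottle. It may not be knocked over.
Things that resemble listed ones, but are neither listed nor needed, are in the scene too. There is more than one size of the part that bears coral_grip; the job needs the largest.

How it is judged:
By the outcome, as a careful person would: the job done as asked, in the order asked, and still so for the second after the job is handed in, with the robot touching nothing.
It also fails if it takes over 64 s, if anything falls off the work surface, if the arm or the gripper's body presses on something with over 40 N, if the wrist force passes 120 N, or if a joint passes its speed limit or range.

## Working session

There is one attempt and no reset: what is moved stays moved. The work goes in short steps, each a Python script; the robot and the scene stay as the last script left them, time stands still between calls to the robot, and variables do not carry over. Pictures are saved under pics/ and viewed, about 8 in all and at most 12, crops included, and the job is handed in when it is done.

```bash
ls; mkdir -p pics
python3 - <<'E'
from station import *
import cv2
for n in("top","scene"):
    im=read_camera(n); cv2.imwrite(f"pics/{n}0.png",im[:,:,::-1]); m=camera_model(n); print(n,m)
print(get_state()['time_s'])
E
```

```text
pics
top {'mtx': array([[525.60123122,   0.        , 277.30886065],
       [  0.        , 525.60123122, 204.39732282],
       [  0.        ,   0.        ,   1.        ]]), 'origin': array([ 385.49518994,   19.13396326, 1132.49965731]), 'orientation': array([-2.98099753, -0.0293852 , -1.57298085])}
scene {'mtx': array([[458.46934748,   0.        , 274.42611204],
       [  0.        , 458.46934748, 213.89269956],
       [  0.        ,   0.        ,   1.        ]]), 'origin': array([1203.37999964,  115.67123507,  668.56160202]), 'orientation': array([-2.31635539, -0.02019808,  1.753744  ])}
0.1
```

View pics/top0.png

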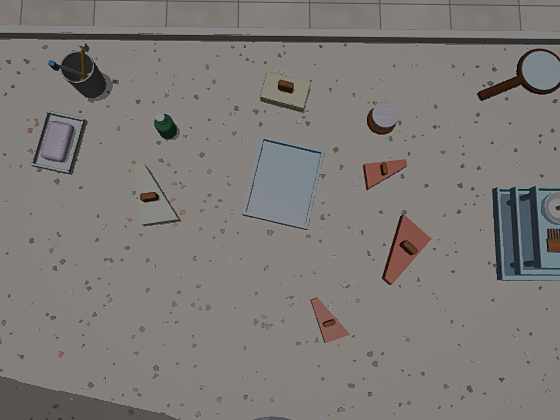

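View pics/scene0.png

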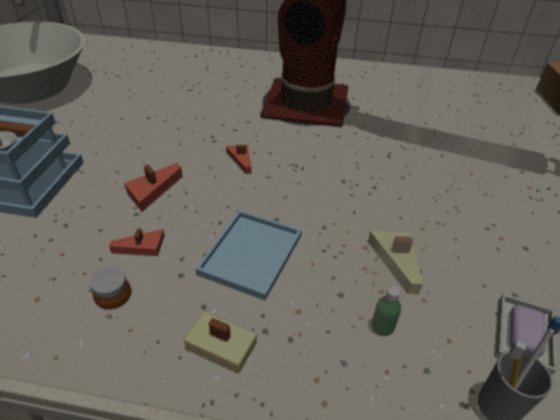

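The coral target is the large wedge at top (407,248), the cream wedge is at (155,198), the tier at (285,185) and the bottle at (165,127). The small corals and the cream block at (285,90) are decoys.

```bash
cat > h.py <<'E'
import numpy as np, cv2
from scipy.spatial.transform import Rotation as Ro
from station import *
def rot(o): return Ro.from_euler('xyz',o).as_matrix()
def cast(m,px,z):
    px=np.atleast_2d(np.asarray(px,float)); d=np.c_[px,np.ones(len(px))]@np.linalg.inv(m['mtx']).T@rot(m['orientation']).T
    o=np.asarray(m['origin']); return (o+d*((z-o[2])/d[:,2])[:,None])[:,:2]
def big(mask,near,amin=30):
    c,_=cv2.findContours(mask.astype(np.uint8),cv2.RETR_EXTERNAL,cv2.CHAIN_APPROX_NONE)
    c=[k for k in c if cv2.contourArea(k)>amin]
    return min(c,key=lambda k:np.hypot(*(k[:,0].mean(0)-near)))
def quad(c,n=4):
    h=cv2.convexHull(c)
    return cv2.approxPolyN(h,n,ensure_convex=True).reshape(-1,2)
def down(yaw): return [np.pi,0,yaw]
E
python3 - <<'E'
from h import *
np.set_printoptions(precision=1,suppress=True)
im=cv2.cvtColor(cv2.imread('pics/top0.png'),cv2.COLOR_BGR2HSV).astype(int); H,S,V=im.transpose(2,0,1)
m=camera_model('top')
for p in [(285,185),(400,255),(405,228),(165,210),(140,210),(149,197),(408,247),(167,127),(250,290)]: print(p,im[p[1],p[0]])
c=big(((H<9)|(H>172))&(S>110)&(V>90),(407,248)); q=quad(c); print('coral',q.tolist(),cast(m,q,30))
c=big((H>90)&(H<125)&(S>35)&(V>90),(285,185),2000); q=quad(c); w=cast(m,q,19);print('tier',q.tolist(),w,np.linalg.norm(w-np.roll(w,1,0),axis=1))
c=big((H>5)&(H<20)&(S>120)&(V<140),(149,197),10); print('creamfin',cast(m,c[:,0].mean(0),58))
c=big((H>5)&(H<20)&(S>120)&(V<140),(408,247),10); print('coralfin',cast(m,c[:,0].mean(0),58))
c=big((H>60)&(H<88)&(S>100),(167,127),10); print('bottle',cast(m,[(168,134)],0))
big_=cv2.resize(cv2.imread('pics/top0.png')[150:240,110:200],None,fx=6,fy=6,interpolation=cv2.INTER_CUBIC);cv2.imwrite('pics/cc.png',big_)
E
```

```text
(285, 185) [104  27 141]
(400, 255) [  5 117 133]
(405, 228) [  4 119 133]
(165, 210) [ 30   8 134]
(140, 210) [ 40  11 135]
(149, 197) [ 12 155  97]
(408, 247) [ 12 165  91]
(167, 127) [ 71 161  68]
(250, 290) [ 17  17 134]
coral [[431, 238], [392, 283], [385, 278], [403, 214]] [[ 492.7 -339.8]
 [ 398.4 -253. ]
 [ 408.8 -238.6]
 [ 544.  -282.1]]
tier [[530, 187], [563, 281], [502, 279], [497, 187]] [[ 605.9 -567.8]
 [ 402.1 -622.8]
 [ 406.5 -491.4]
 [ 605.6 -494.5]] [ 73.2 211.1 131.5 199.2]
creamfin [[575.4 251. ]]
coralfin [[ 470.9 -282.4]]
bottle [[726.5 227.7]]
```

View pics/cc.png

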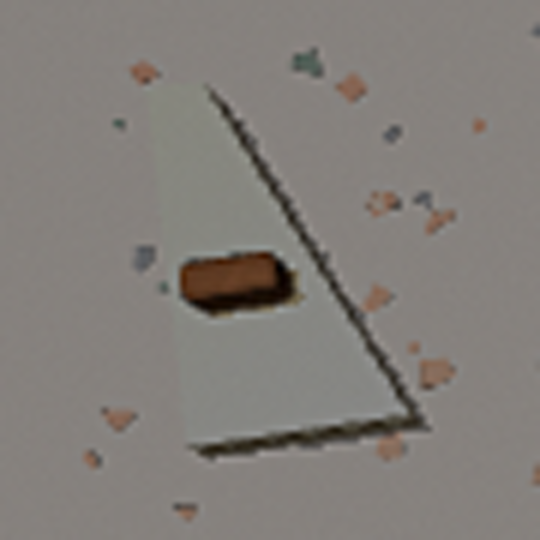

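Run:
```python
from h import *
np.set_printoptions(precision=1,suppress=True)
b=cv2.imread('pics/top0.png')
im=cv2.cvtColor(cv2.GaussianBlur(b,(3,3),0),cv2.COLOR_BGR2HSV).astype(int); H,S,V=im.transpose(2,0,1)
m=camera_model('top')
mask=((H>90)&(H<125)&(S>18)).astype(np.uint8); mask=cv2.morphologyEx(mask,cv2.MORPH_OPEN,np.ones((3,3)))
c=big(mask,(285,185),2000); q=quad(c); w=cast(m,q,19);print('tier',q.tolist(),w,np.linalg.norm(w-np.roll(w,1,0),axis=1),w.mean(0))
r=cv2.minAreaRect(w.astype(np.float32)); print(r)
q=[(135,164.2),(145,164.7),(179.7,219.7),(142,224.7)]; w=cast(m,q,30); print(w,np.linalg.norm(w-np.roll(w,1,0),axis=1))
for p in((148,195),): print(cast(m,p,64))
d=w[3]-w[0];d/=np.linalg.norm(d);n=np.array([-d[1],d[0]]);print('cream ang',np.degrees(np.arctan2(d[1],d[0])),w[3]-52*d+27*n)
# scene view check of tier
b=read_camera('scene')[:,:,::-1].copy(); im=cv2.cvtColor(cv2.GaussianBlur(b,(3,3),0),cv2.COLOR_BGR2HSV).astype(int); H,S,V=im.transpose(2,0,1)
ms=camera_model('scene'); mask=((H>90)&(H<125)&(S>50)).astype(np.uint8)
c=big(mask,(250,252),2000); q=quad(c); w=cast(ms,q,19);print('tier scene',q.tolist(),w,np.linalg.norm(w-np.roll(w,1,0),axis=1),w.mean(0))
for y in np.radians([-42.6,137.4]):
  for p in([471,-283,120],): print(inverse_kinematics(p,down(y)))
```

```text
tier [[324, 150], [305, 231], [243, 211], [261, 136]] [[ 686.8 -116.5]
 [ 508.5  -73. ]
 [ 551.4   59.4]
 [ 717.6   21.4]] [141.4 183.5 139.2 170.5] [616.1 -27.2]
((614.4560546875, -26.097755432128906), (141.33343505859375, 183.5009765625), 76.26194763183594)
[[650.3 290.1]
 [649.3 268.9]
 [530.9 191.9]
 [520.2 270.3]] [131.5  21.3 141.2  79.1]
[[577.4 252.7]]
cream ang -171.31067118022577 [575.7 251.4]
tier scene [[301, 231], [264, 298], [193, 272], [240, 210]] [[ 548.1   62.1]
 [ 725.1   22.1]
 [ 693.4 -116.8]
 [ 512.   -72.6]] [139.5 181.5 142.4 186.7] [619.6 -26.3]
[-0.4  0.3  1.   1.9 -0.3  1.1 -0. ]
[ 1.2  0.3 -0.9  1.8  0.3  1.1  2.6]
```

Run:
```python
from h import *
np.set_printoptions(precision=2,suppress=True)
phi=np.radians(-13.4)
q=inverse_kinematics([560,-27,260],down(phi)); print(q)
robot.move_joints(q)
print(camera_model('wrist')); m=camera_model('wrist'); im=read_camera('wrist')[:,:,::-1]; cv2.imwrite('pics/w1.png',im)
np.save('w1.npy',m,allow_pickle=True); print(get_state()['time_s'],get_state()['wrist_force'])
```

```text
[-0.83  0.17  0.91  1.67 -0.13  1.37 -0.13]
{'mtx': array([[339.31,   0.  , 274.47],
       [  0.  , 339.31, 203.95],
       [  0.  ,   0.  ,   1.  ]]), 'origin': array([578.62,  48.75, 422.68]), 'orientation': array([ 2.85,  0.  , -0.23])}
2.875 [-0.22  0.24 -0.4 ]
```

View pics/w1.png

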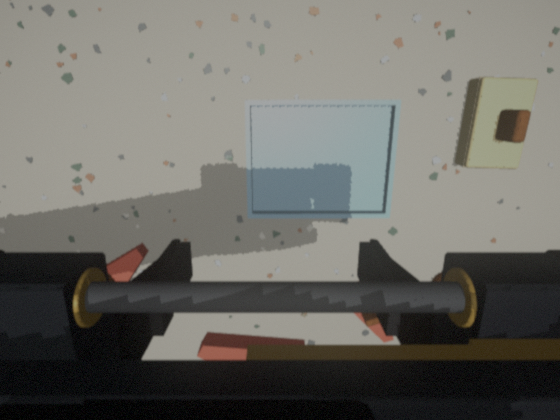

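The tier is fully visible at about (246–398, 101–217), and the image is aligned with its walls. Next I measure it and grasp the coral.

```bash
cat >> h.py <<'E'
def tier(b,m):
    im=cv2.cvtColor(cv2.GaussianBlur(b,(3,3),0),cv2.COLOR_BGR2HSV).astype(int); H,S,V=im.transpose(2,0,1)
    mask=cv2.morphologyEx(((H>88)&(H<125)&(S>28)).astype(np.uint8),cv2.MORPH_OPEN,np.ones((3,3)))
    q=quad(big(mask,(322,159),3000)); return q,cast(m,q,19)
def grasp(p,yaw):
    command_gripper(50)
    robot.movep([*p,110],down(yaw)); robot.move_linear([*p,36],velocity=100,stop_force=15)
    command_gripper(0); s=get_state(); print('grip',s['gripper_width'],s['tcp_pos'])
    robot.move_linear([*p,110],velocity=120); s=get_state(); print('lifted',s['gripper_width'],s['wrist_force'],s['time_s'])
E
python3 - <<'E'
from h import *
np.set_printoptions(precision=2,suppress=True)
q,w=tier(cv2.imread('pics/w1.png'),np.load('w1.npy',allow_pickle=True).item())
print(q.tolist(),w,np.linalg.norm(w-np.roll(w,1,0),axis=1),w.mean(0))
grasp([471.5,-283.5],np.radians(-42.6))
m=camera_model('wrist');cv2.imwrite('pics/w2.png',read_camera('wrist')[:,:,::-1])
E
```

```text
[[391, 219], [247, 217], [247, 169], [395, 105]] [[ 689.04 -119.61]
 [ 513.54  -75.8 ]
 [ 528.81  -16.79]
 [ 711.87   16.26]] [137.77 180.88  60.96 186.02] [610.81 -48.99]
grip 13.67558352017908 [ 471.57 -283.49   36.05]
lifted 13.490448411681923 [-1.1   0.79 -2.13] 7.325
```

View pics/w2.png

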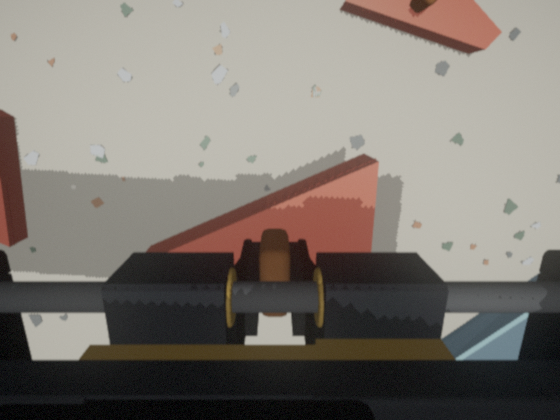

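Run:
```python
from h import *
np.set_printoptions(precision=2,suppress=True)
m=np.load('w1.npy',allow_pickle=True).item()
w=cast(m,[(246,101),(398,101),(391,218.5),(247,218)],19)
print(w,np.linalg.norm(w-np.roll(w,1,0),axis=1),w.mean(0)); 
print([np.degrees(np.arctan2(*(a)[::-1])) for a in (w[1]-w[0],w[2]-w[3])])
im=cv2.cvtColor(cv2.imread('pics/w1.png')[90:230,235:410],cv2.COLOR_BGR2HSV)
b=cv2.resize(cv2.imread('pics/w1.png')[90:230,235:410],None,fx=4,fy=4,interpolation=cv2.INTER_NEAREST);cv2.imwrite('pics/w1c.png',b)
s=get_state(); m=camera_model('wrist'); R=rot(s['tool_rot']); t=np.array(s['tcp_pos']); print(s['tool_rot'])
for px in((377,158),(372,250),(150,247)): 
    c=cast(m,px,t[2]-35+30)[0]-t[:2]; y=np.radians(-42.6); print(c@[np.cos(y),np.sin(y)],c@[-np.sin(y),np.cos(y)])
```

```text
[[ 547.33   59.33]
 [ 715.76   19.84]
 [ 689.13 -118.95]
 [ 513.21  -77.09]] [140.62 173.   141.31 180.83] [616.36 -29.22]
[np.float64(-13.197262309634135), np.float64(-13.384261417967284)]
[ 3.14  0.   -0.74]
51.789564090223955 51.543316595018155
53.42966444726436 2.0047695191498565
-65.68377707722254 3.482797499811177
```

View pics/w1c.png

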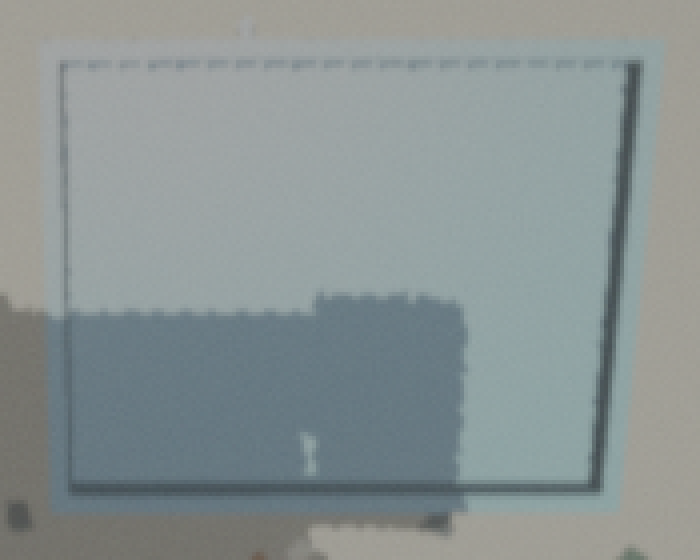

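```bash
cat >> h.py <<'E'
PHI=np.radians(-13.4); C=np.array([617.,-28.])
def T(x,y): return C+[x*np.cos(PHI)-y*np.sin(PHI),x*np.sin(PHI)+y*np.cos(PHI)]
def loc(p):
    d=np.array(p[:2])-C; return np.array([d@[np.cos(PHI),np.sin(PHI)],d@[-np.sin(PHI),np.cos(PHI)]])
def place(s,yaw):   # s=+1 coral (wall -y), -1 cream (wall +y)
    x=13*s; st=get_state()['tcp_pos']; robot.move_linear([*st[:2],140],velocity=150)
    robot.movep([*T(x,-33*s),140],down(yaw)); robot.move_linear([*T(x,-33*s),70],velocity=150)
    print('low hit',robot.move_linear([*T(x,-33*s),43.5],velocity=50,stop_force=8),get_state()['tcp_pos'])
    print('wall hit',robot.move_linear([*T(x,-44*s),get_state()['tcp_pos'][2]],velocity=15,stop_force=5)); a=get_state(); l=loc(a['tcp_pos']); print(l,a['wrist_force'])
    p=T(x,l[1]+1.0*s); robot.move_linear([*p,a['tcp_pos'][2]],velocity=15)
    print('floor hit',robot.move_linear([*p,39],velocity=15,stop_force=4)); a=get_state(); print(a['tcp_pos'],a['wrist_force'],a['time_s'])
    command_gripper(45)
    robot.move_linear([*p,130],velocity=150)
E
python3 - <<'E'
from h import *
np.set_printoptions(precision=2,suppress=True)
place(1,PHI)
robot.movep([*T(-20,80),260],down(PHI))
cv2.imwrite('pics/t2.png',read_camera('top')[100:310,100:450,::-1].repeat(2,0).repeat(2,1)); print(get_state()['time_s'])
E
```

```text
low hit False [622.05 -63.22  43.49]
wall hit True
[ 12.67 -36.22] [ 0.98  0.44 -1.77]
floor hit True
[621.43 -65.35  42.07] [-0.43  0.29  5.58] 10.9417
13.3
```

View pics/t2.png

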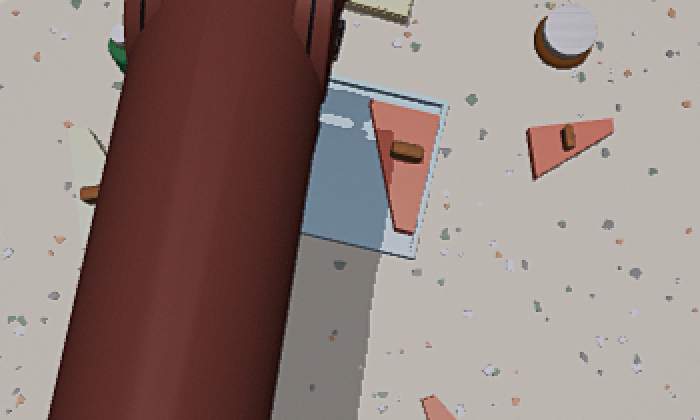

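The coral lies along the right wall, thick end up in the image, flat (TCP z is 42.07 against 42.0 expected). Now the cream.

Run:
```python
from h import *
np.set_printoptions(precision=2,suppress=True)
robot.movep([576,251.5,150],down(np.radians(8.7)))
grasp([576,251.5],np.radians(8.7))
place(-1,PHI)
q=get_state()['joint_positions']; robot.movep([520,330,260],down(PHI))
cv2.imwrite('pics/t3.png',read_camera('top')[100:310,100:450,::-1].repeat(2,0).repeat(2,1)); cv2.imwrite('pics/s3.png',read_camera('scene')[150:340,120:440,::-1].repeat(2,0).repeat(2,1)); print(get_state()['time_s'])
```

```text
grip 13.694390021841976 [576.11 251.55  36.09]
lifted 13.825137537547945 [ 0.41  0.24 -2.44] 17.2833
low hit False [612.04   6.95  43.49]
wall hit True
[-13.21  35.49] [ 0.68 -1.04 -0.91]
floor hit True
[612.42   8.61  42.06] [-0.79 -0.1   5.42] 20.7667
23.7833
```

View pics/t3.png

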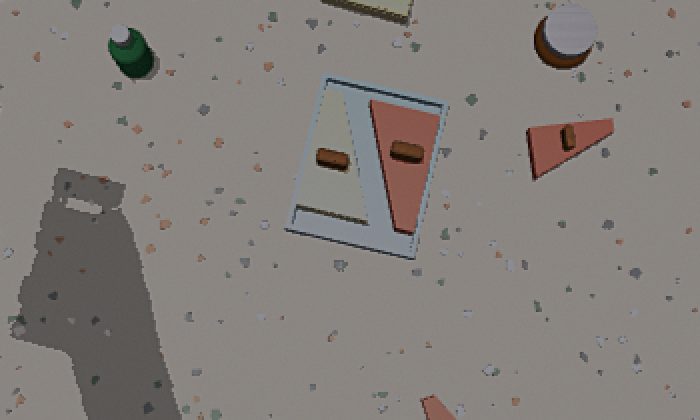

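View pics/s3.png

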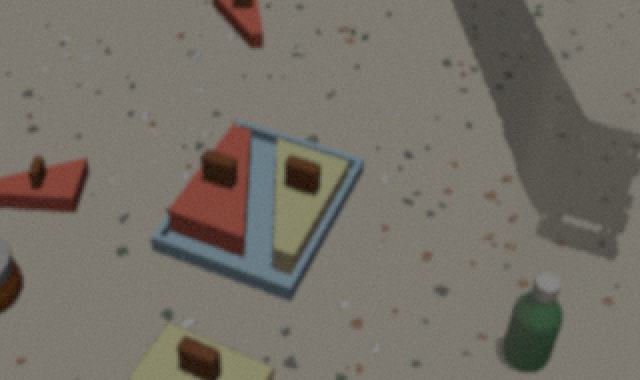

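Both boxes sit head to tail in the tier and the bottle stands at (130,50). I'll quantify the gaps to the walls and the yaw from this top view.

Run:
```python
from h import *
np.set_printoptions(precision=1,suppress=True)
m=camera_model('top')
f=lambda ps,z:np.array([loc(p) for p in cast(m,np.array(ps)/2+100,z)])
print('rimR',f([(447,103),(414,259)],19),'rimL',f([(327,79),(286,230)],19))
print('coral str',f([(440,117),(412,233)],36)); print('cream str',f([(325,93),(297,206)],36))
im=cv2.cvtColor(read_camera('top')[:,:,::-1].copy(),cv2.COLOR_BGR2HSV).astype(int);H,S,V=im.transpose(2,0,1)
q=quad(big(((H<9)|(H>172))&(S>110)&(V>90),(303,182),200)); print('coral',[loc(p) for p in cast(m,q,36)])
b=(H>5)&(H<20)&(S>120)&(V<140)
for n in((303,175),(266,179)): print('fin',loc(cast(m,big(b,n,10)[:,0].mean(0),64)[0]))
```

```text
rimR [[ 84.9 -69.6]
 [-90.9 -72.3]] rimL [[ 80.   64.2]
 [-92.5  67.8]]
coral str [[ 63.  -64.7]
 [-66.8 -63.2]]
cream str [[ 59.5  61.6]
 [-67.1  61.5]]
coral [array([-48.6, -61.2]), array([ 10.3, -10.6]), array([63.5, 12.8]), array([ 63.6, -62.3])]
fin [ 11.  -36.3]
fin [-14.3  36.6]
```

```bash
python3 -c "
from station import *
job.sign_off(); print(get_state()['time_s'])"
```

```text
the job is handed in; nothing more can be done
the job is handed in; nothing more can be done
```

The coral (largest) and cream wedges are packed head to tail in the pale blue tier, and I signed the job off at about 24 s of the 64 s allowed.

- **How it was done:** I gripped each box by its fin and moved it towards its long wall until the stop force triggered. I then backed it off 1 mm, lowered it to floor contact and released it.
- **Sitting flat:** floor contact came at TCP z 42.07 and 42.06 mm, against 42 mm expected for boxes flat on the floor.
- **Position:** the last pictures show both boxes inside the walls, with their straight sides parallel to the long walls to within about 1° and a gap of about 1–4 mm to each wall. The bottle was still standing, and the arm was clear of everything.
- **Disagreement:** the sideways stops came about 2 mm earlier than the tier estimate predicted (36.2 and 35.5 mm instead of 38). They may have triggered before the boxes touched the walls. I judged the remaining gaps acceptable and did not nudge the boxes further.

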